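Clamp a carved chair rail in its carving jig

ROBOT

A 6-joint arm with a two-finger parallel gripper is mounted at the origin on the work surface. World frame = base frame: x ahead of the robot, y to its left, z up, the work surface at z = 0. Lengths are in m, angles in rad, forces in N, time in s.
With the tool pointing down it reaches from about 0.425 to 0.95 m from the base axis. Payload 3.5 kg.
Tool frame: the origin (TCP) lies on the centre line of the jaws, within the pads' length; the fingertips stand 14 mm ahead of it and the grasp point (between the pads) lies 5 mm behind it (tips_ahead is the distance from the TCP to the fingertips, in m); y points along the fingers, z is the direction in which the jaws open and shut, and the axes are right-handed (so a half turn about y gives the same grasp; the last joint's range is limited). The gripper opens to 85 mm and grips with 20 to 120 N. Pads are 22 mm wide; open, the fingers measure 114 mm over their backs; the gripper's body (76 mm by 85 mm) begins 54 mm behind the grasp point. The pads swing forward as they close: fully open they stand 13 mm farther back than shut.
Start: joints at [1.061, 0.286, 1.577, -0, 1.279, -0.15], TCP at [0.238, 0.632, 0.245] pointing down, gripper open.
Joint ranges: [-2.77, 2.77], [-0.9, 2.22], [0.21, 2.48], [-1.53, 4.67], [0.24, 2.81], [-2.84, 2.84]. Speed limits (rad/s): [2.79, 2.79, 3.14, 3.14, 3.14, 3.14].

INTERFACE

Orientations are given as a unit quaternion [x, y, z, w].
In Python, from plant import get_state, read_camera, sign_off, tips_ahead gives the robot as it stands.
- The arm moves only by the tool send_rows, never from a script. Its argument "plan" is a list of rows, each a list of 2 entries, a list of its own where there are three numbers: the shift along the tool's x, y, z in units of 12 cm (1.0 is 12 cm), then the turn, a rotation vector about the tool's x, y, z in units of 360 degrees (1.0 is 360 degrees). In form: [[[tx, ty, tz], [rx, ry, rz]], ...]. A call has 1 to 12 rows; each row shifts and turns the commanded pose from where the row before left it, along the tool's axes as they then stand; what a row does not reach is not made up. A row lasts 1/10 s, in which the tool goes at most 50 mm and 8.59 degrees, less where a joint would pass 70% of its speed; a pose out of reach is approached as far as the arm can. A call with a number of a shift or a turn outside -1 to 1 is refused whole. A call with a gripper value outside its range is refused whole. "gripper" is the closure, from 0 (fully open) to 1 (shut), set as the call begins (left out, the last holds). The fingers move at their own pace and stop on an object; "grip_force" is the grip in N (left out, the last holds). Time passes only in rows, so rows that do not move let the fingers close. It gives the time, the measured TCP pose, the force and the opening at its end, in the units of the state.
- get_state(): the state, without advancing time (a new reading comes with each control period).
- read_camera(name): name is "scene" or "top" or "wrist"; returns a dict with "img" (480x640x3 uint8, blue, green, red), "fx", "fy", "cx", "cy" (pixels), "world_from_camera" (4x4, takes a point from camera to world coordinates); the wrist camera has in their place "mount" (4x4, takes a point from camera to tool coordinates, whose origin is the TCP and whose axes are the tool frame's). Camera axes: x right, y down, z forward; pixel columns grow to the right and rows downward; lengths in m; the calibration is good to about 2 mm. A picture is of the moment at which its call begins: read the wrist's pose just before it. There is no depth.
- sign_off(): hands the job in, once; it reports no verdict.
The state is a dict: "time": time; "qpos": joint angles; "dq": joint speeds; "joint_efforts": joint torques, N m; "eef_pos": TCP position; "tcp_rot": TCP orientation; "contact_force": force on the tool from outside, world axes, zero at the start; "wrist_torque": the same for the moment, N m; "opening": opening from 0.0 (shut) to 1.0 (fully open).
Only numpy, scipy, OpenCV 4.12 (cv2) and the standard library are available. Lean on these libraries where they do the work, as an engineer would, in place of code of your own. Each camera call takes 0.05 s, during which the arm holds its last target. There are 200 camera calls.

TASK

Clamp the carved rail in its jig: push the steel clamp strap round by its side until it lies across the rail against its stop, and only then press the red cam lever fully down so that the rubber foot bears on the wood. Only push and press; do not shift or lift the rail, and leave the mallet, the glue bottle and the sanding block where they are. Finish clear of everything.

Things in the scene. Friction and masses are not known exactly. Their poses are not given: they have to be found in the camera images.
- jig: Plywood carving board fixed to the bench, 250 x 370 x 18 mm. Origin at bench height, z up; the rail's bed runs along the jig's y through the origin; the board spans x -145 to +105 mm, y +-185 mm. Two fences 14 mm high, 140 mm long, stand at x = +-46 mm. The vertical clamp post (30 mm thick) stands at x = -95, y = 0 mm.
- work: Loose carved chair rail of light wood, 0.4 to 0.8 kg, lying along the jig's y axis between the fences with 5 mm play each side: 70 mm wide, 42 mm high, 336 mm long, with a round scroll (86 mm across) at either end. Origin at the centre of its underside; its flat top is 60 mm above the bench.
- strap (a joint): Angle (rad) of the clamp strap about the vertical clamp post. 0: straight across the rail along the jig's +x, at its hard stop; grows towards the jig's +y (counter-clockwise from above) to 1.75. Starts parked at 0.95 to 1.5; light friction (0.5 N at the tab), stays where left. Steel bar 24 mm wide, 78 to 90 mm above the bench, reaching 140 mm from the post axis, ending in a yellow upturned tab.
- strap_pivot (a point): Point on the vertical axis of the clamp post, at bench height. Its x axis points along the strap towards the tab, z up.
- strap_tab (a point): Centre of the top of the yellow tab at the free end of the strap, 135 mm from the post axis, about 121 mm above the bench while the lever is up. The tab is 24 mm wide (across the strap), 10 mm thick and 44 mm tall; its side faces, flush with the strap's sides, are the place to push. Nothing else stands higher than 64 mm above the bench along the tab's path.
- lever (a joint): Angle (rad) of the red cam lever. 0: raised, 0.80 rad above level, leaning out along the strap; grows as it is pressed down towards the strap, to its stop at 0.78 (all but level). Starts at 0 to 0.12; stays where left by friction (pressing takes about 3 to 8 N). It lowers the strap bar by 9 mm. Fully down means above 0.70.
- lever_hinge (a point): Axis of the cam lever, 114 mm above the bench, on top of the post, 5 mm behind the post axis as seen from the tab. The lever rides round with the strap.
- lever_tip (a point): Middle of the end of the lever, 95 mm from its hinge. The last 40 mm is a red plastic grip 22 mm wide and 14 mm thick; the shank is 14 mm wide and 10 mm thick.
- foot: Sprung black rubber foot under the strap, 22 mm across, 95 mm from the post axis; origin at the centre of its underside, 62 to 64 mm above the bench while the lever is up (2 to 4 mm above the rail). With the lever fully down it presses the rail with about 8 N.
- mallet: Loose round carver's mallet of dark wood standing on its head on the bench, 72 mm across, 145 mm tall; origin at the centre of its underside. Not to be moved.
- glue: Loose white glue bottle with an orange cap, 54 mm across, 130 mm tall; origin at the centre of its underside. Not to be moved.
- sander: Loose cork and wood sanding block lying on the jig board, 40 x 70 x 28 mm; origin at the centre of its underside. Not to be moved.

How it is judged:
On the way, in this order (a step that is already met when the one before it is completed fails the run):
1. the strap lies across the rail against its stop, with the lever still up (value of joint strap below 0.07 rad and value of joint lever below 0.3 rad), for 0.2 s.
2. the cam lever is pressed fully down with the strap across the rail and the foot bearing on it (value of joint strap below 0.07 rad and value of joint lever above 0.7 rad and contact force between foot and work above 4 N), for 0.2 s.
At the end, for the whole second after the job is handed in: Strap within 0.07 rad of its stop, lever past 0.70 rad, foot pressing the rail with over 4 N; the rail flat, still and within 12 mm of its start; mallet, glue bottle and sanding block within 15 mm of theirs (all of step 2 and distance of work from where it was at the start of the episode below 0.012 m and linear speed of work below 0.01 m/s and angle between work's own z axis and vertical below 0.05 rad and distance of each of mallet, glue, sander from where it was at the start of the episode below 0.015 m); the robot touches nothing.
It fails at once if the cam lever is pressed down while the strap is not yet across the rail (value of joint lever above 0.45 rad and value of joint strap above 0.15 rad).
It fails at once if the rail is lifted or shoved about (height (world z) of work above 0.028 m or distance of work from where it was at the start of the episode above 0.02 m).
It fails at once if the mallet, glue bottle or sanding block is lifted, knocked over or moved (distance of any of mallet, glue, sander from where it was at the start of the episode above 0.02 m or angle between any of mallet, glue's own z axis and vertical above 0.4 rad).
It also fails if it takes over 53 s, if anything falls off the work surface, if the arm or the gripper's body presses on something with over 40 N, if the wrist force passes 120 N, or if a joint passes its speed limit or range.

## Working session

There is one attempt and no reset: what is moved stays moved. The work goes in short steps, Python scripts to look and compute and a tool call to move; the robot and the scene stay as the last step left them, time stands still between calls to the robot, and variables do not carry over. Pictures are saved under pics/ and viewed, about 8 in all and at most 12, crops included, and the job is handed in when it is done.

Besides the shell and the picture viewer there is one more tool, called after "Request:" as a command line: name --argument value ..., lists and objects as JSON in quotes. send_rows: Moves the arm, as the interface text tells. Its arguments: {"type":"object","properties":{"plan":{"type":"array"},"gripper":{"type":"number"},"grip_force":{"type":"number"}},"required":["plan"]}

```bash
mkdir -p pics; python3 - <<'E'
from plant import *
import cv2,numpy as np
s=get_state();print(s['eef_pos'],s['tcp_rot'],s['time'],tips_ahead)
for n in('scene','top'):
    c=read_camera(n);cv2.imwrite(f'pics/{n}0.png',c['img']);np.save(f'pics/{n}0.npy',{k:v for k,v in c.items()},allow_pickle=True)
    print(n,c['fx'],c['cx'],c['cy'],np.round(c['world_from_camera'],3).tolist())
E
```

```text
[0.2373318  0.63124478 0.24393229] [ 0.69647783 -0.12679294  0.12626227 -0.69491008] 0.0 0.014
scene 508.3016260464836 314.2752755587602 240.54692583669032 [[0.795, 0.505, -0.337, 0.975], [0.607, -0.657, 0.447, -0.598], [0.004, -0.56, -0.828, 1.266], [0.0, 0.0, 0.0, 1.0]]
top 535.9967430244916 325.7529762722563 250.500812696616 [[0.002, -0.995, 0.097, 0.415], [-1.0, -0.002, 0.001, -0.011], [-0.001, -0.097, -0.995, 1.589], [0.0, 0.0, 0.0, 1.0]]
```

View pics/top0.png

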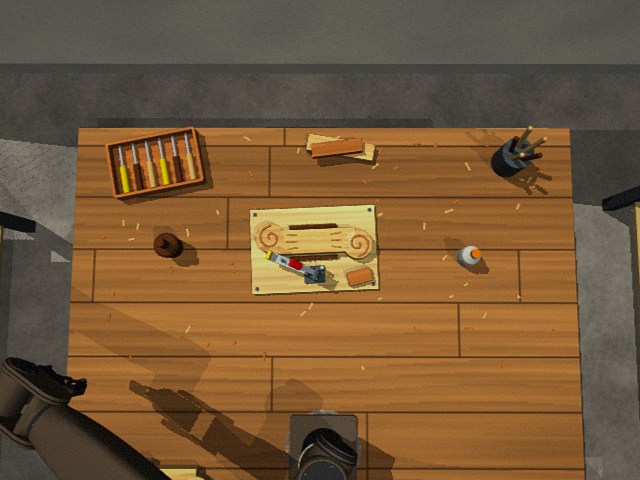

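View pics/scene0.png

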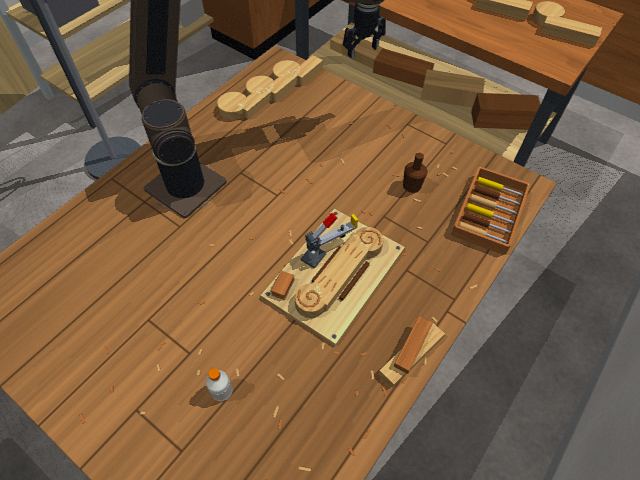

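The top view shows the jig at about (315,250), with the post near (315,275), the yellow tab near (268,256) and the red grip near (293,264). The mallet is at (167,245), the glue at (470,256), and the sander is on the board at (360,276). Next I'll measure these by colour.

```bash
cat > h.py <<'E'
import cv2,numpy as np
def ray(c,u,v):
    T=np.array(c['world_from_camera']);d=T[:3,:3]@np.array([(u-c['cx'])/c['fx'],(v-c['cy'])/c['fy'],1]);return T[:3,3],d
def onz(c,u,v,z):
    o,d=ray(c,u,v);return o+d*(z-o[2])/d[2]
def cross(r1,r2):
    (a,d),(b,e)=r1,r2
    t=np.linalg.lstsq(np.c_[d,-e],b-a,rcond=None)[0];p,q=a+d*t[0],b+e*t[1];return (p+q)/2,np.linalg.norm(p-q)
def blobs(img,lo,hi,box,amin=6):
    x0,y0,x1,y1=box;h=cv2.cvtColor(img[y0:y1,x0:x1],cv2.COLOR_BGR2HSV)
    m=cv2.inRange(h,lo,hi);n,l,st,ce=cv2.connectedComponentsWithStats(m)
    return [(int(st[i,4]),np.round(ce[i]+[x0,y0],1).tolist(),(st[i,:4]+[x0,y0,0,0]).tolist()) for i in range(1,n) if st[i,4]>=amin]
E
python3 - <<'E'
from h import *
C={n:np.load(f'pics/{n}0.npy',allow_pickle=True).item() for n in('scene','top')}
B={'top':(245,200,385,300),'scene':(255,200,410,345)}
Y=((24,190,120),(34,255,255));R1=((0,220,90),(4,255,255));R2=((176,200,90),(180,255,255))
for n in C:
    for nm,k in(('Y',Y),('R',R1),('R2',R2)): print(n,nm,blobs(C[n]['img'],*k,B[n]))
# board corners
c=C['top'];h=cv2.cvtColor(c['img'],cv2.COLOR_BGR2HSV)[200:300,245:385]
m=cv2.inRange(h,(18,60,150),(32,190,255));k=max(cv2.findContours(m,0,2)[0],key=cv2.contourArea)
r=cv2.minAreaRect(k);bp=cv2.boxPoints(r)+[245,200]
W=np.array([onz(c,*p,.018)[:2] for p in bp]);print(bp.round(1).tolist(),W.round(3).tolist(),[round(np.linalg.norm(W[i]-W[i-1]),3) for i in range(4)])
a=cv2.resize(c['img'][200:300,245:385],None,fx=5,fy=5,interpolation=2)[:, :700]
b=cv2.resize(C['scene']['img'][205:285,285:395],None,fx=6,fy=6,interpolation=2)
cv2.imwrite('pics/a.png',a);cv2.imwrite('pics/b.png',b)
E
```

```text
scene Y [(25, [354.1, 216.9], [351, 214, 7, 7])]
scene R [(89, [329.3, 219.9], [323, 213, 13, 14])]
scene R2 []
top Y [(34, [268.2, 254.1], [266, 250, 6, 9])]
top R [(88, [295.0, 263.7], [289, 259, 13, 11])]
top R2 []
[[248.4, 209.7], [373.8, 204.3], [377.4, 288.3], [252.0, 293.7]] [[0.69, 0.221], [0.707, -0.151], [0.458, -0.161], [0.441, 0.206]] [np.float64(0.249), np.float64(0.372), np.float64(0.249), np.float64(0.367)]
```

View pics/a.png

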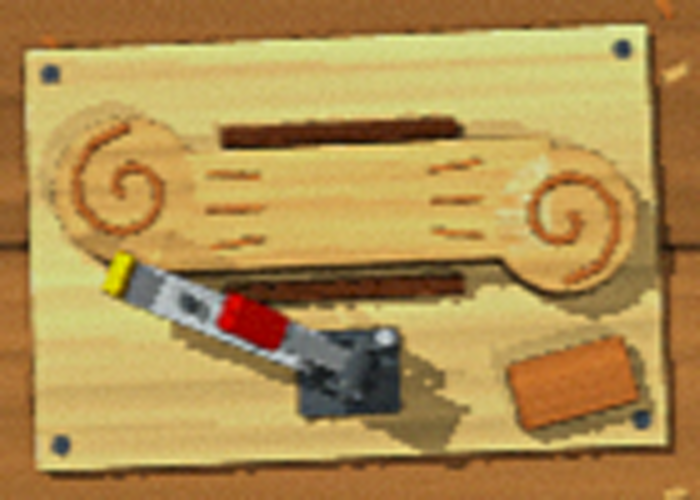

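View pics/b.png

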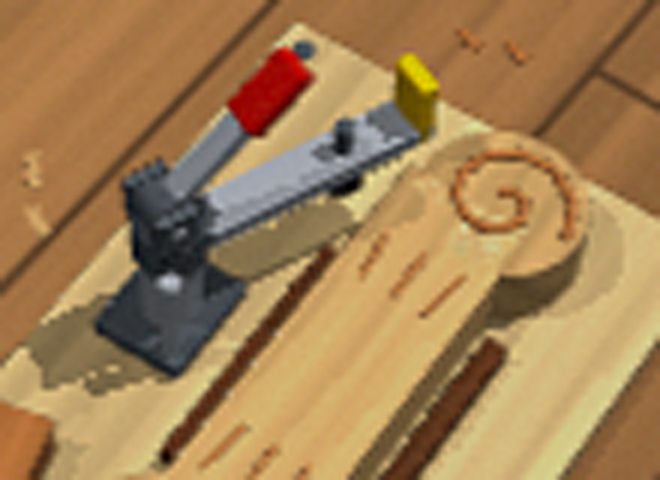

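The crops show the tab at crop (118,275), which is top-view pixel (268,254). The post base is at crop (350,370), the grip at (253,318), and the board edges are clean. The lever is up, and the strap is parked at roughly 1.1 rad.

```bash
python3 - <<'E'
from h import *
from scipy.spatial.transform import Rotation as R
from plant import get_state
C={n:np.load(f'pics/{n}0.npy',allow_pickle=True).item() for n in('scene','top')}
p=[(250,210),(374.6,205),(379,288.6),(253,294)]
W=np.array([onz(C['top'],*q,.018)[:2] for q in p])
y=(W[0]-W[1]+W[3]-W[2]);y/=np.linalg.norm(y);x=np.array([y[1],-y[0]]);cen=W.mean(0)
O=cen+.020*x;P=O-.095*x;print('jig yaw',np.arctan2(x[1],x[0]),'O',O,'post',P)
tab,g=cross(ray(C['top'],268.2,254.1),ray(C['scene'],354.1,216.9));print('tab',tab,g)
tz=onz(C['top'],268.2,253.6,.115);print('tab on plane',tz)
for t in(tab,tz):
    d=t[:2]-P;print('r',np.linalg.norm(d),'strap',np.arctan2(d@y,d@x))
grip,g=cross(ray(C['top'],295,263.7),ray(C['scene'],329.3,219.9));print('grip',grip,g,'r',np.linalg.norm(grip[:2]-P))
for n,u,v,z in(('mallet',167,245,.07),('glue',473,254,.12),('sander',360,276,.046)):print(n,onz(C['top'],u,v,z))
s=get_state();print(R.from_quat(s['tcp_rot']).as_matrix().round(3))
th=np.arctan2((tz[:2]-P)@y,(tz[:2]-P)@x)
E
```

```text
jig yaw 0.04364031659169101 O [0.59255638 0.02577625] post [0.49764683 0.02163174]
tab [0.54880119 0.14941405 0.12341673] 0.0023953338610314895
tab on plane [0.55003202 0.14956259 0.115     ]
r 0.13764115260026824 strap 1.1463701239290736
r 0.13824077462499318 strap 1.1385036118828096
grip [0.51866708 0.07250514 0.16724892] 0.000671645623322975 r 0.0550450167364795
mallet [0.57820926 0.44328696 0.07      ]
glue [ 0.54958355 -0.41446186  0.12      ]
sander [ 0.49213664 -0.10801677  0.046     ]
[[ 0.936 -0.001  0.352]
 [-0.352 -0.002  0.936]
 [-0.    -1.    -0.002]]
```

Request:
send_rows --plan '[[[0.2,0,-0.16],[0,0,0]],[[0.29,0,-0.236],[0,0,0]],[[0.29,0,-0.236],[0,0,0]],[[0.29,0,-0.236],[0,0,0]],[[0.29,0,-0.236],[0,0,0]],[[0.29,0,-0.236],[0,0,0]],[[0.29,0,-0.236],[0,0,0]],[[0.29,0,-0.236],[0,0,0]],[[0.29,0,-0.236],[0,0,0]],[[0.29,0,-0.236],[0,0,0]],[[0.29,0,-0.236],[0,0,0]],[[0.29,0,-0.236],[0,0,0]]]' --gripper 1.0

```text
time: 1.3
eef_pos: [0.5022, 0.1773, 0.245]
tcp_rot: [0.696, -0.127, 0.126, -0.696]
contact_force: [0.9, 1.7, 0.1]
opening: -0.001
```

Request:
send_rows --plan '[[[0.02,0.2,-0.02],[0,0,0]],[[0.02,0.2,-0.02],[0,0,0]],[[0.02,0.2,-0.02],[0,0,0]],[[0.01,0.2,-0.01],[0,0.004,0]],[[0,0.2,0],[0,0,0]],[[0,0.18,0],[0,0,0]],[[0,0,0],[0,0,0]]]'

```text
time: 2.0
eef_pos: [0.5038, 0.1677, 0.0998]
tcp_rot: [0.695, -0.138, 0.132, -0.693]
contact_force: [-1.6, -0.1, 0.5]
opening: 0.001
```

```bash
python3 - <<'E'
from h import *
from plant import *
print(get_state()['eef_pos'],get_state()['contact_force'])
a=read_camera('scene')['img'][205:285,285:395];b=read_camera('top')['img'][225:295,250:346]
o=np.hstack([cv2.resize(a,(400,300)),cv2.resize(b,(400,300))]);cv2.imwrite('pics/c.png',o)
E
```

```text
[0.50379633 0.16770688 0.09982127] [-1.60206603 -0.08417046  0.50640454]
```

View pics/c.png

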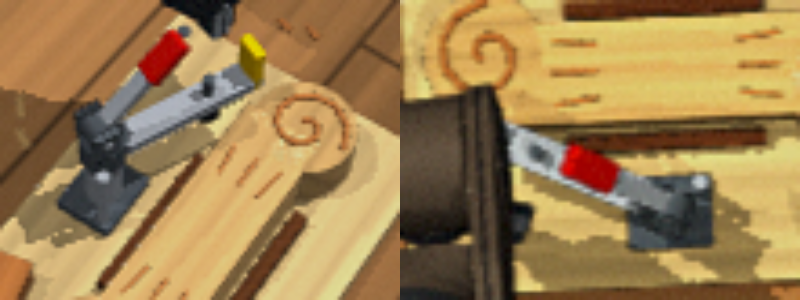

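The fingers stand behind the tab, around (215,15) on the left, with strap and lever untouched. I'll push along the arc now.

Request:
send_rows --plan '[[[0.1,0,0],[0,0,0]],[[0.09,0,0],[0,0,0]],[[0.092,0,0.0125],[0,0.0127,0]],[[0.092,0,0.0125],[0,0.0127,0]],[[0.092,0,0.0125],[0,0.0127,0]],[[0.092,0,0.0125],[0,0.0127,0]],[[0.092,0,0.0125],[0,0.0127,0]],[[0.092,0,0.0125],[0,0.0127,0]],[[0.092,0,0.0125],[0,0.0127,0]],[[0.092,0,0.0125],[0,0.0127,0]]]'

```text
time: 3.1
eef_pos: [0.6054, 0.1147, 0.1049]
tcp_rot: [-0.616, 0.347, -0.348, 0.616]
contact_force: [-0.7, 0.5, 0.1]
opening: 0.0
```

```bash
cat > st.py <<'E'
from h import *
from plant import *
from scipy.spatial.transform import Rotation as R
s=get_state();P=np.array([.4976,.0216]);M=R.from_quat(s['tcp_rot']).as_matrix()
d=s['eef_pos'][:2]-P;a=np.arctan2(M[1,2],M[0,2]);u=np.array([np.cos(a),np.sin(a)]);n=np.array([-u[1],u[0]])
print('t',s['time'],'pos',s['eef_pos'],'tool angle-jig',a-.0436,'u,n',d@u,d@n,'F',s['contact_force'],'xtilt',M[2])
E
python3 st.py; python3 - <<'E'
from h import *
from plant import *
a=read_camera('scene')['img'][205:285,285:395];b=read_camera('top')['img'][225:295,250:346]
o=np.hstack([cv2.resize(a,(400,300)),cv2.resize(b,(400,300))]);cv2.imwrite('pics/d.png',o)
E
```

```text
t 3.1 pos [0.60538512 0.11469919 0.10494774] tool angle-jig 0.5002406640784137 u,n 0.14040668800970454 0.023896696678881932 F [-0.70803395  0.4783919   0.10389543] xtilt [ 7.66550904e-04 -9.99998371e-01  1.63390267e-03]
```

View pics/d.png

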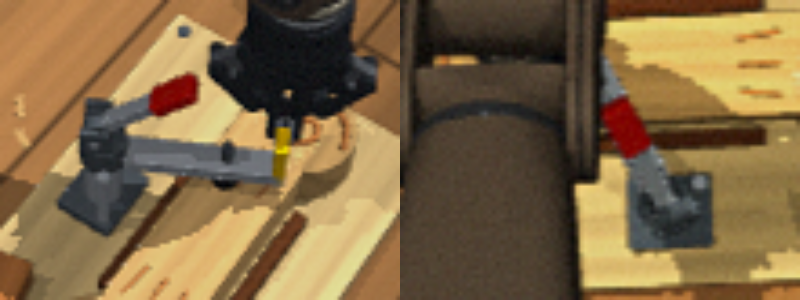

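The strap is swinging with the tool: the tab is at the fingers near (280,150) on the left, and the lever is still up. I'll continue, more slowly towards the stop.

Request:
send_rows --plan '[[[0.092,0.01,0.01],[0,0.0127,0]],[[0.092,0.01,0.01],[0,0.0127,0]],[[0.092,0.01,0.01],[0,0.0127,0]],[[0.092,0,0.01],[0,0.0127,0]],[[0.07,0,0.008],[0,0.0096,0]],[[0.045,0,0.006],[0,0.0064,0]],[[0.025,0,0.004],[0,0.0032,0]],[[0.02,0,0.002],[0,0.0032,0]],[[0,0,0],[0,0,0]]]'

```text
time: 4.1
eef_pos: [0.6323, 0.0588, 0.1005]
tcp_rot: [-0.521, 0.477, -0.478, 0.522]
contact_force: [-0.3, 0.4, -0.3]
opening: -0.003
```

```bash
python3 st.py
```

```text
t 4.1 pos [0.63225323 0.05877185 0.10045498] tool angle-jig 0.04438788455643508 u,n 0.13739878799757696 0.02519548129943806 F [-0.33633369  0.40730403 -0.28421794] xtilt [ 2.16748476e-04 -9.99999884e-01  4.30784524e-04]
```

Request:
send_rows --plan '[[[0.025,0,0],[0,0.0035,0]],[[0.025,0,0],[0,0.0035,0]],[[0.02,0,0],[0,0,0]],[[0,0,0],[0,0,0]]]'

```text
time: 4.5
eef_pos: [0.6326, 0.0545, 0.1003]
tcp_rot: [-0.508, 0.491, -0.488, 0.512]
contact_force: [1.1, 11.8, 0.5]
opening: 0.0
```

The strap met its stop at 12 N. I'll back off, rise, and check.

Request:
send_rows --plan '[[[-0.12,0,0],[0,0,0]],[[-0.15,0,0],[0,0,0]],[[-0.15,-0.2,0],[0,0,0]],[[-0.1,-0.3,0],[0,0,0]],[[0,-0.35,0],[0,0,0]],[[0,-0.3,0],[0,0,0]],[[0,0,0],[0,0,0]]]'

```text
time: 5.2
eef_pos: [0.633, 0.1139, 0.2461]
tcp_rot: [-0.508, 0.485, -0.492, 0.514]
contact_force: [1.1, -0.2, 0.9]
opening: 0.001
```

```bash
python3 st.py; python3 - <<'E'
from h import *
from plant import *
c=read_camera('scene');t=read_camera('top');w=read_camera('wrist')
np.save('pics/scene1.npy',c,allow_pickle=True);np.save('pics/top1.npy',t,allow_pickle=True)
a=c['img'][205:285,285:395];b=t['img'][225:295,250:346]
o=np.hstack([cv2.resize(a,(400,300)),cv2.resize(b,(400,300))]);cv2.imwrite('pics/e.png',o)
for n,q in(('s',c),('t',t)):
    B={'t':(245,200,385,300),'s':(255,200,410,345)}[n]
    print(n,blobs(q['img'],(24,190,120),(34,255,255),B),blobs(q['img'],(0,220,90),(4,255,255),B))
E
```

```text
t 5.2 pos [0.63296258 0.11387361 0.24611578] tool angle-jig 0.0007951025377566506 u,n 0.1393243535772755 0.08617523028899726 F [ 1.12110918 -0.1834758   0.94409252] xtilt [ 9.42400454e-04 -9.99914074e-01  1.30750368e-02]
s [(25, [355.3, 261.4], [353, 258, 6, 9])] [(67, [329.1, 236.8], [323, 234, 13, 7])]
t [(22, [311.0, 223.0], [308, 222, 8, 4])] [(80, [312.1, 251.9], [309, 246, 7, 13])]
```

View pics/e.png

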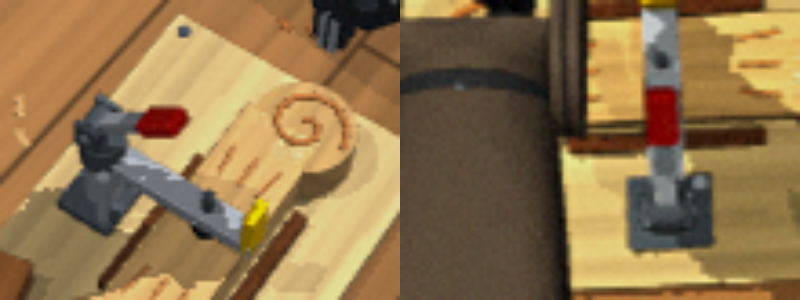

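The strap now lies across the rail (tab near (255,225) on the left and at the top edge on the right), and the lever is still raised at (163,122). Next I'll work out the tab, the grip and the press path.

```bash
python3 - <<'E'
from h import *
C={n:np.load(f'pics/{n}1.npy',allow_pickle=True).item() for n in('scene','top')}
P=np.array([.4976,.0216])
for nm,a,b in(('tab',(311.3,223),(355.3,261.4)),('grip',(312.1,251.9),(329.1,236.8))):
    p,g=cross(ray(C['top'],*a),ray(C['scene'],*b));d=p[:2]-P;print(nm,p,g,'r',np.hypot(*d),'ang-jig',np.arctan2(d[1],d[0])-.0436,'lever elev',np.arctan2(p[2]-.114,np.hypot(*d)+.005))
E
```

```text
tab [0.63515873 0.03135351 0.12303722] 0.0019853272773969755 r 0.13790407580563335 ang-jig 0.027185896323120018 lever elev 0.0631556837309419
grip [0.55062233 0.02749916 0.16735   ] 0.0016301695375423148 r 0.05334948884810079 ang-jig 0.06720235312994194 lever elev 0.7406696737163003
```

Request:
send_rows --plan '[[[0.116,0,-0.145],[0,0,0]],[[0.116,0,-0.145],[0,0,0]],[[0.116,0,-0.145],[0,0,0]],[[0.116,0,-0.145],[0,0,0]],[[0.116,0,-0.145],[0,0,0]],[[0.116,0,-0.142],[0,0,0]],[[0,0.1,0],[0,0,0]],[[0,0.1,0],[0,0,0]],[[0,0,0],[0,0,0]]]'

```text
time: 6.25
eef_pos: [0.5279, 0.0256, 0.21]
tcp_rot: [0.512, -0.491, 0.487, -0.509]
contact_force: [-0.7, 0.2, 0.3]
opening: -0.003
```

```bash
python3 st.py; python3 - <<'E'
from h import *
from plant import *
c=read_camera('scene');w=read_camera('wrist')
a=c['img'][205:285,285:395]
o=np.hstack([cv2.resize(a,(400,300)),cv2.resize(w['img'],(400,300))]);cv2.imwrite('pics/f.png',o)
E
```

```text
t 6.25 pos [0.52792882 0.02556883 0.21002251] tool angle-jig 0.00014705293213584242 u,n 0.0304733770719532 0.0026386584745419156 F [-0.71982785  0.19755954  0.29143999] xtilt [-0.00150927 -0.9999755  -0.00683546]
```

View pics/f.png

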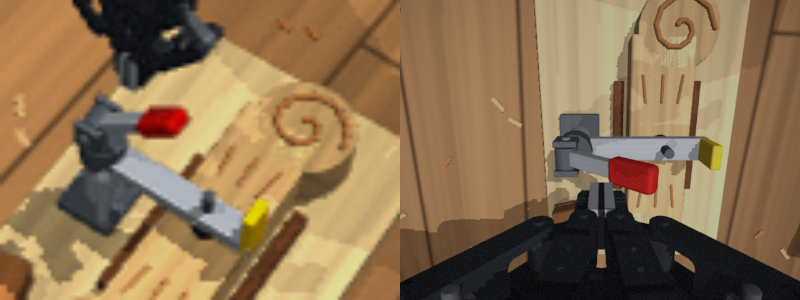

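The lever lies straight under the fingertips, with strap still across and lever up. I'll press along the lever's arc.

Request:
send_rows --plan '[[[0,0.108,0.0375],[0,0,0]],[[0,0.075,0.05],[0,0,0]],[[0,0.0525,0.0475],[0,0,0]],[[0,0.0575,0.042],[0,0,0]],[[0,0,0],[0,0,0]]]'

```text
time: 6.85
eef_pos: [0.5511, 0.0259, 0.1778]
tcp_rot: [0.511, -0.489, 0.489, -0.511]
contact_force: [-0.5, 1.1, -0.4]
opening: -0.005
```

```bash
python3 st.py; python3 - <<'E'
from h import *
from plant import *
c=read_camera('scene');t=read_camera('top')
a=c['img'][205:285,285:395];b=t['img'][210:280,270:366]
o=np.hstack([cv2.resize(a,(400,300)),cv2.resize(b,(400,300))]);cv2.imwrite('pics/g.png',o)
E
```

```text
t 6.85 pos [0.55111141 0.02587117 0.17780738] tool angle-jig 9.854058475658456e-05 u,n 0.053646906753633705 0.0019294711373138453 F [-0.53440997  1.07853372 -0.35728357] xtilt [-2.26253855e-04 -9.99999181e-01 -1.25931932e-03]
```

View pics/g.png

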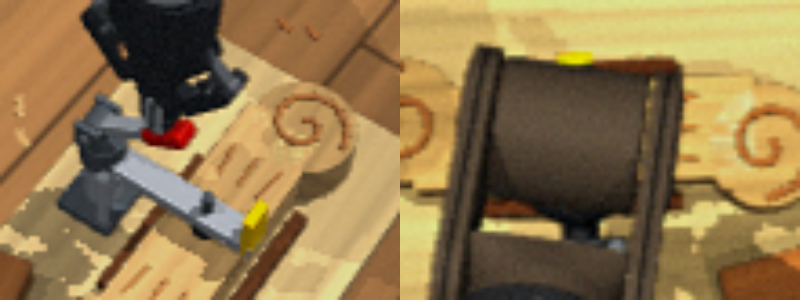

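The lever is going down under the tips, with the grip now at (175,133), and the strap hasn't moved. Continuing.

Request:
send_rows --plan '[[[0,0.061,0.03],[0,0,0]],[[0,0.065,0.025],[0,0,0]],[[0,0.0675,0.02],[0,0,0]],[[0,0.07,0.015],[0,0,0]],[[0,0.05,0],[0,0,0]],[[0,0,0],[0,0,0]]]'

```text
time: 7.55
eef_pos: [0.5608, 0.0263, 0.1399]
tcp_rot: [0.511, -0.49, 0.488, -0.51]
contact_force: [-0.7, 0.3, -0.1]
opening: 0.003
```

Request:
send_rows --plan '[[[0,0.03,0],[0,0,0]],[[0,0.03,0],[0,0,0]],[[0,0.02,0],[0,0,0]],[[0,0,0],[0,0,0]]]'

```text
time: 7.95
eef_pos: [0.5616, 0.0264, 0.1359]
tcp_rot: [0.512, -0.489, 0.488, -0.51]
contact_force: [-9.5, -0.3, 19.6]
opening: 0.001
```

Hard stop at 20 N with the tip at 122 mm, as predicted. I'll hold briefly, then rise and move clear to the +y side.

Request:
send_rows --plan '[[[0,0,0],[0,0,0]],[[0,0,0],[0,0,0]],[[0,-0.1,0],[0,0,0]],[[0,-0.3,0],[0,0,0]],[[0,-0.3,0],[0,0,0]],[[-0.2,-0.2,0],[0,0,0]],[[-0.35,0,0],[0,0,0]],[[-0.35,0,0],[0,0,0]],[[-0.35,0,0],[0,0,0]],[[-0.2,0,0],[0,0,0]],[[0,0,0],[0,0,0]]]'

```text
time: 9.05
eef_pos: [0.5526, 0.2027, 0.2385]
tcp_rot: [0.512, -0.489, 0.487, -0.511]
contact_force: [0.1, -0.7, 0.5]
opening: 0.001
```

```bash
python3 st.py; python3 - <<'E'
from h import *
from plant import *
c=read_camera('scene');t=read_camera('top')
P=np.array([.4976,.0216])
a=c['img'][205:285,285:395];b=t['img'][200:300,245:382]
o=np.hstack([cv2.resize(a,(400,300)),cv2.resize(b,(400,300))]);cv2.imwrite('pics/i.png',o)
k=[blobs(q['img'],(24,190,120),(34,255,255),B) for q,B in((t,(280,205,345,260)),(c,(320,220,380,285)))];r=[blobs(q['img'],(0,220,90),(4,255,255),B) for q,B in((t,(280,205,345,270)),(c,(300,220,380,285)))]
for nm,(x,y) in(('tab',k),('grip',r)):
    print(x,y);p,g=cross(ray(t,*max(x)[1]),ray(c,*max(y)[1]));d=p[:2]-P;print(nm,p,g,'ang-jig',np.arctan2(d[1],d[0])-.0436,'elev',np.arctan2(p[2]-.114,np.hypot(*d)+.005))
E
```

```text
t 9.05 pos [0.55255644 0.20271478 0.23852272] tool angle-jig 0.004157982619613421 u,n 0.06354016381218293 0.17828466147760846 F [ 0.11603667 -0.74863623  0.4805179 ] xtilt [-1.83564849e-04 -9.99996470e-01 -2.65065710e-03]
[(26, [311.8, 224.0], [308, 223, 9, 3])] [(27, [354.7, 263.0], [352, 260, 7, 8])]
tab [0.63395876 0.03049141 0.11478972] 0.0029308488652288957 ang-jig 0.021513828781715594 elev 0.005575151438966926
[(88, [312.5, 246.7], [309, 240, 8, 14])] [(97, [334.4, 250.1], [328, 245, 14, 12])]
grip [0.56956364 0.02779828 0.1206787 ] 0.0019219345058762273 ang-jig 0.04231865689421478 elev 0.08626339761301369
```

View pics/i.png

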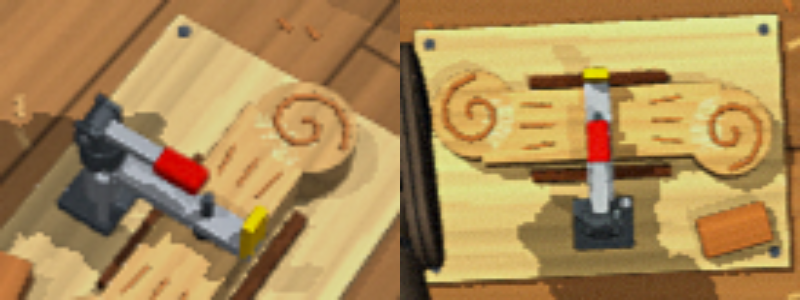

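The lever is level, at (180,170) on the left. The strap runs square across the rail, the tab has dropped about 8 mm, and the rail and sander look unmoved. Handing in.

```bash
python3 -c "from plant import *;print(sign_off())"
```

```text
the job is handed in; nothing more can be done
None
```

I pushed the strap round by its tab until it met its stop, then backed off and pressed the red lever down along its arc to its own stop. After that I moved clear and handed the job in at about 9 s of the 53 s allowed. No verdict was reported.

**What the last checks showed:**
- **Strap:** it pushed back with about 12 N at the stop. The final pictures put the tab 0.02 rad from straight across, which is within what my measurements can resolve (limit 0.07 rad).
- **Lever:** it pushed back with about 20 N, with the fingertips at 122 mm, where a fully pressed lever should be. The tab had dropped about 8 mm, close to the 9 mm given. The red grip measured 0.09 rad above level. I put most of that down to seeing its top face rather than its axis.
- **Foot:** I couldn't measure its force on the rail directly. I infer it from the lever reaching its stop and the strap dropping.
- **Loose things:** the rail and sanding block looked unmoved in the last picture. The mallet and glue bottle were never approached, but I didn't re-measure them.
- **Arm:** it finished well clear, about 18 cm to the side of the strap, with under 1 N on the tool.

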